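Make up two gift sets at the charity shop counter

TASK

Make up the two gift sets from the stock standing on the counter, the red tray first: stand the pepper mill in its cork-floored bay and the yellow jar in its white-floored bay, leaving the things for the black tray where they stand until the red one is complete and let go. Then fill the black tray: the blue vase in its cork-floored bay and the red candle in its white-floored bay. Everything stands upright, flat on the floor of its bay, and the green jar and the white candle stay where they are.

Things in the scene. Friction and masses are not known exactly. Their poses are not given: they have to be found in the camera images.
- red_tray: Red plastic gift tray that does not move, 186 x 96 mm, rim 24 mm high, walls and middle divider 6 mm thick. Origin: centre of its underside; x along its length, y across, z up. It has two square bays, each 84 x 84 mm inside, side by side along its length: the bay with the brown cork floor has its centre at x = +45 mm, the bay with the white floor at x = -45 mm. Both bay floors are 8 mm above the origin (and above the counter).
- black_tray: Black plastic gift tray that does not move, 186 x 96 mm, rim 24 mm high, walls and middle divider 6 mm thick. Origin: centre of its underside; x along its length, y across, z up. It has two square bays, each 84 x 84 mm inside, side by side along its length: the bay with the brown cork floor has its centre at x = +45 mm, the bay with the white floor at x = -45 mm. Both bay floors are 8 mm above the origin (and above the counter).
- mill_center (a point): Dark brown wooden pepper mill, standing upright, round: foot 54 mm diameter, straight waist 42 mm diameter from 26 to 58 mm above the foot, head 48 mm diameter, overall 84 mm high plus a small steel button on top, 0.16 to 0.29 kg. Point: on its axis, half-way up (42 mm above its foot); z up along its axis.
- yellow_jar_center (a point): Yellow storage jar with a yellow lid and a small wooden knob on it, standing upright: body 58 mm diameter and 58 mm high, lid 60 mm diameter from 61 to 72 mm up, overall 80 mm high with the knob (18 mm diameter), 0.2 to 0.37 kg. Point: on its axis, half-way up (40 mm above its foot); z up along its axis.
- vase_center (a point): Blue vase, standing upright, round: foot 54 mm diameter, straight belly 58 mm diameter from 18 to 58 mm above the foot, neck 32 mm, lip 46 mm, dark mouth on top, overall 84 mm high, 0.22 to 0.39 kg. Point: on its axis, half-way up (42 mm above its foot); z up along its axis.
- red_candle_center (a point): Red pillar candle on a brass saucer, rigid, standing upright: candle 50 mm diameter, saucer (foot) 58 mm diameter and 6 mm high, overall 62 mm high plus a thin 7 mm wick, 0.16 to 0.29 kg. Point: on its axis, half-way up (31 mm above its foot); z up along its axis.
- green_jar_center (a point): Green storage jar with a green lid and a small wooden knob on it, standing upright: body 58 mm diameter and 58 mm high, lid 60 mm diameter from 61 to 72 mm up, overall 80 mm high with the knob (18 mm diameter), 0.2 to 0.37 kg. Point: on its axis, half-way up (40 mm above its foot); z up along its axis. Not wanted: leave it alone.
- white_candle_center (a point): White pillar candle on a brass saucer, rigid, standing upright: candle 50 mm diameter, saucer (foot) 58 mm diameter and 6 mm high, overall 62 mm high plus a thin 7 mm wick, 0.16 to 0.29 kg. Point: on its axis, half-way up (31 mm above its foot); z up along its axis. Not wanted: leave it alone.
Mind the look-alikes: they are no part of the job. Of the things shaped like the part that bears yellow_jar_center, the yellow one is meant.

How it is judged (in metres and radians):
On the way, in this order (a step that is already met when the one before it is completed fails the run):
1. the red tray is complete and let go, with the vase and the red candle still within 25 mm of where they stood (x of mill_center in the frame of red_tray between 0.028 and 0.062 m and y of mill_center in the frame of red_tray between -0.017 and 0.017 m and z of mill_center in the frame of red_tray between 0.042 and 0.058 m and angle between each of mill_center, yellow_jar_center's own z axis and vertical below 0.15 rad and linear speed of each of mill, yellow_jar below 0.03 m/s and contact force between each of mill, yellow_jar and the fingers below 0.1 N and x of yellow_jar_center in the frame of red_tray between -0.062 and -0.028 m and y of yellow_jar_center in the frame of red_tray between -0.017 and 0.017 m and z of yellow_jar_center in the frame of red_tray between 0.04 and 0.056 m and distance of each of vase_center, red_candle_center from where it was at the start of the episode below 0.025 m), for 0.2 s.
2. the black tray is complete and let go (x of vase_center in the frame of black_tray between 0.028 and 0.062 m and y of vase_center in the frame of black_tray between -0.017 and 0.017 m and z of vase_center in the frame of black_tray between 0.042 and 0.058 m and angle between each of vase_center, red_candle_center's own z axis and vertical below 0.15 rad and linear speed of each of vase, red_candle below 0.03 m/s and contact force between each of vase, red_candle and the fingers below 0.1 N and x of red_candle_center in the frame of black_tray between -0.062 and -0.028 m and y of red_candle_center in the frame of black_tray between -0.017 and 0.017 m and z of red_candle_center in the frame of black_tray between 0.031 and 0.047 m), for 0.2 s.
At the end, for the whole second after the job is handed in: Each of the four stands in its own bay: within 17 mm of the bay centre along and across the tray, height within 8 mm, upright within 0.15 rad, let go, at rest. Mill (cork) and yellow jar (white) in red; vase (cork) and red candle (white) in black. Green jar, white candle within 25 mm of start (all of step 2 and x of mill_center in the frame of red_tray between 0.028 and 0.062 m and y of mill_center in the frame of red_tray between -0.017 and 0.017 m and z of mill_center in the frame of red_tray between 0.042 and 0.058 m and angle between each of mill_center, yellow_jar_center's own z axis and vertical below 0.15 rad and linear speed of each of mill, yellow_jar below 0.03 m/s and contact force between each of mill, yellow_jar and the fingers below 0.1 N and x of yellow_jar_center in the frame of red_tray between -0.062 and -0.028 m and y of yellow_jar_center in the frame of red_tray between -0.017 and 0.017 m and z of yellow_jar_center in the frame of red_tray between 0.04 and 0.056 m and distance of each of green_jar_center, white_candle_center from where it was at the start of the episode below 0.025 m); the robot touches nothing.
It fails at once if the green jar or the white candle is moved by more than 25 mm or knocked over (distance of any of green_jar_center, white_candle_center from where it was at the start of the episode above 0.025 m).
It also fails if it takes over 128 s, if anything falls off the work surface, if the arm or the gripper's body presses on something with over 40 N, if the wrist force passes 120 N, or if a joint passes its speed limit or range.

ROBOT

A 6-joint arm with a two-finger parallel gripper is mounted at the origin on the work surface. World frame = base frame: x ahead of the robot, y to its left, z up, the work surface at z = 0. Lengths are in m, angles in degrees, forces in N, time in s.
With the tool pointing down it reaches from about 0.3 to 0.75 m from the base axis. Payload 8.5 kg.
Tool frame: the origin (TCP) lies on the mounting face of the last link; the fingertips stand 173 mm ahead of it and the grasp point (between the pads) lies 155 mm ahead of it (env.tips_ahead is the distance from the TCP to the fingertips, in m); z points along the fingers, x is the direction in which the jaws open and shut, and the axes are right-handed (so a half turn about z gives the same grasp; the last joint's range is limited). The gripper opens to 85 mm and grips with 20 to 120 N. Pads are 22 mm wide; open, the fingers measure 114 mm over their backs; the gripper's body (76 mm by 85 mm) begins 54 mm behind the grasp point. The pads swing forward as they close: fully open they stand 13 mm farther back than shut.
Start: joints at [-84.643, 21.807, 74.336, -0, 83.858, -12.336], TCP at [0.167, -0.524, 0.405] pointing down, gripper open.
Joint ranges: [-178.18, 178.18], [-50.72, 133.34], [12.68, 142.11], [-81.47, 261.47], [9.98, 163.14], [-165.26, 165.26]. Speed limits (degrees/s): [136.94, 136.94, 180, 180, 180, 180].

INTERFACE

Orientations are given as a 3x3 rotation matrix whose columns are the frame's x, y, z axes.
In Python, from rig import env gives the robot as it stands. The module is installed in compiled form; this text tells all that it offers.
- The arm moves only by the tool step_arm, never from a script. Its argument "increments" is a list of rows, each an object of numbers: "x", "y", "z": the shift along the tool's x, y, z in cm; "wx", "wy", "wz": the turn, a rotation vector about the tool's x, y, z in rad; "gripper": the finger opening in cm, from 0 to 8.54. A call has 1 to 20 rows; each row shifts and turns the commanded pose from where the row before left it, along the tool's axes as they then stand; what a row does not reach is not made up. A row lasts 1/10 s, in which the tool goes at most 50 mm and 8.59 degrees, less where a joint would pass 70% of its speed; a pose out of reach is approached as far as the arm can. A call with a gripper value outside its range is refused whole. The fingers move at their own pace and stop on an object; "newtons" is the grip in N (left out, the last holds). Time passes only in rows, so rows that do not move let the fingers close. It gives the time, the measured TCP pose, the force and the opening at its end, in the units of the state.
- env.observe(): the state, without advancing time (a new reading comes with each control period).
- env.get_image(name): name is "scene" or "side" or "wrist"; returns a dict with "color" (420x560x3 uint8, blue, green, red), "camera_matrix" (3x3 intrinsics, pixels), "distortion" ([k1, k2, p1, p2, k3] as OpenCV has them; the pictures are not rectified), "rvec" (rotation vector, rad) and "tvec" (3), from world to camera coordinates, as OpenCV has them. Camera axes: x right, y down, z forward; pixel columns grow to the right and rows downward; lengths in m; the calibration is good to about 2 mm. A picture is of the moment at which its call begins. There is no depth.
- env.close_job(): hands the job in, once; it reports no verdict.
The state is a dict: "time_s": time; "q": joint angles; "qvel": joint speeds; "joint_efforts": joint torques, N m; "position": TCP position; "tool_rot": TCP orientation; "ft_force": force on the tool from outside, world axes, zero at the start; "wrist_torque": the same for the moment, N m; "grip_width": finger opening in m.
Only numpy, scipy, OpenCV 4.12 (cv2) and the standard library are available. Lean on these libraries where they do the work, as an engineer would, in place of code of your own. Each camera call takes 0.05 s, during which the arm holds its last target. There are 200 camera calls.

## Working session

There is one attempt and no reset: what is moved stays moved. The work goes in short steps, Python scripts to look and compute and a tool call to move; the robot and the scene stay as the last step left them, time stands still between calls to the robot, and variables do not carry over. Pictures are saved under pics/ and viewed, about 12 in all and at most 16, crops included, and the job is handed in when it is done.

Besides the shell and the picture viewer there is one more tool, called after "Emit:" as name(argument=value, ...) on one line, values as JSON. step_arm: Moves the arm, as the interface text tells. Its arguments: {"type":"object","properties":{"increments":{"type":"array"},"newtons":{"type":"number"}},"required":["increments"]}

```bash
mkdir -p pics
cat > h.py <<'E'
from rig import env
import numpy as np, cv2
def snap(name,fn):
    im=env.get_image(name); cv2.imwrite('pics/'+fn,im['color']); 
    np.save('pics/'+fn+'.npy',{k:np.array(v) for k,v in im.items()},allow_pickle=True); return im
def load(fn): return np.load('pics/'+fn+'.npy',allow_pickle=True).item()
def ground(im,uv,z):
    n=cv2.undistortPoints(np.array([[uv]],float),im['camera_matrix'],im['distortion'])[0,0]
    R=cv2.Rodrigues(im['rvec'])[0]; c=-R.T@im['tvec'].ravel(); d=R.T@np.array([n[0],n[1],1])
    return (c+d*(z-c[2])/d[2])[:2]
def proj(im,p): return cv2.projectPoints(np.array(p,float).reshape(-1,1,3),im['rvec'],im['tvec'],im['camera_matrix'],im['distortion'])[0].reshape(-1,2)
E
python3 - <<'E'
from h import *
a=snap('scene','s1.png');b=snap('side','d1.png');w=snap('wrist','w1.png')
for i in (a,b,w):
    R=cv2.Rodrigues(i['rvec'])[0]; print((-R.T@i['tvec'].ravel()).round(3))
s=env.observe();print(s['time_s'],s['tool_rot'],s['position'])
E
```

```text
[ 1.137 -0.223  0.813]
[ 0.504 -0.808  0.645]
[ 0.234 -0.503  0.374]
0.15 [[ 3.03916346e-01 -9.52698713e-01 -1.31377482e-04]
 [-9.52698099e-01 -3.03916302e-01  1.10140485e-03]
 [-1.08923474e-03 -2.09571861e-04 -9.99999385e-01]] [ 0.16713675 -0.52396098  0.40425643]
```

View pics/s1.png

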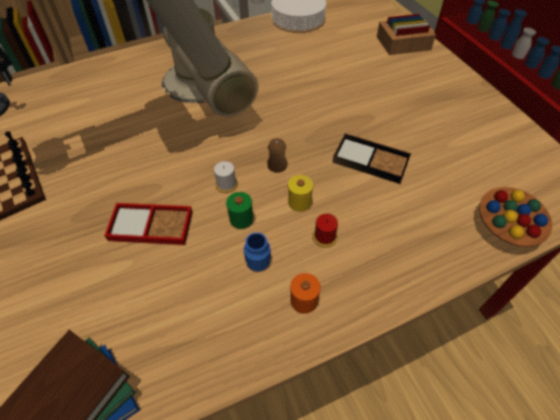

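View pics/d1.png

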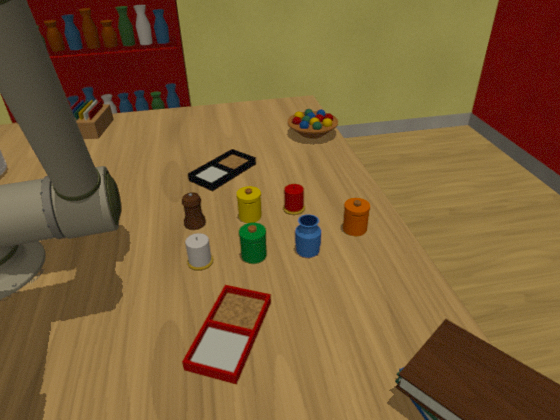

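Scene view: mill (277,155), yellow jar (300,193), orange look-alike jar (305,293), green jar (240,210), vase (257,252), red candle (326,229), white candle (224,176). The red tray is at (149,223) and the black tray at (371,158). The jar meant is the yellow one at (300,193), since the other two are green and orange. I'll confirm that in enlarged crops.

Run:
```python
import cv2
a=cv2.imread('pics/s1.png')[130:320,95:425];cv2.imwrite('pics/s1c.png',cv2.resize(a,(792,456),interpolation=cv2.INTER_CUBIC))
a=cv2.imread('pics/d1.png')[140:390,165:385];cv2.imwrite('pics/d1c.png',cv2.resize(a,(528,600),interpolation=cv2.INTER_CUBIC))
```

```text
(no output)
```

View pics/s1c.png

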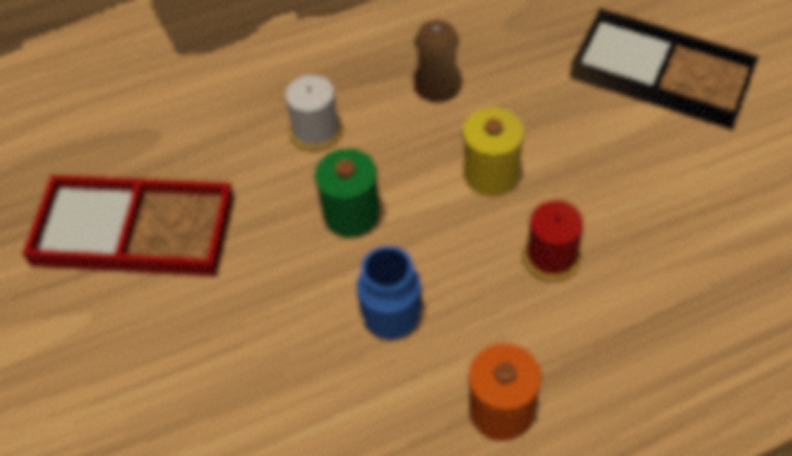

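View pics/d1c.png

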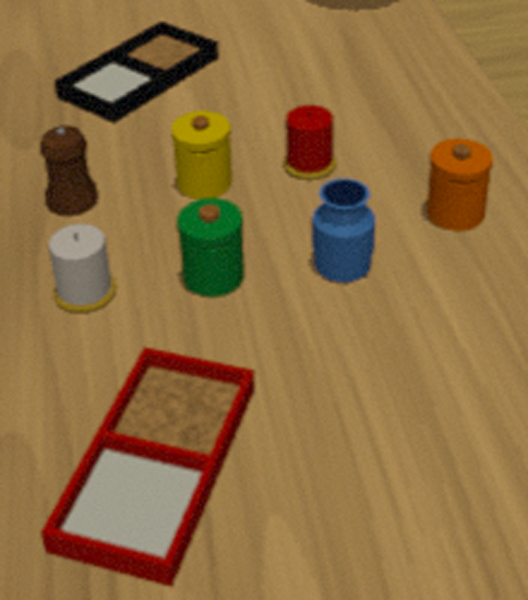

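Run:
```python
from h import *
a=load('s1.png');b=load('d1.png')
A=lambda p,z:ground(a,(p[0]/2.4+95,p[1]/2.4+130),z)
B=lambda p,z:ground(b,(p[0]/2.4+165,p[1]/2.4+140),z)
for n,p,q,z in [('mill',(436,27),(60,130),.086),('yellow',(494,125),(201,121),.078),('vase',(388,266),(345,193),.084),('redc',(556,217),(310,114),.062),('green',(346,167),(209,212),.078),('white',(309,92),(77,238),.062),('orange',(506,370),(461,151),.078)]:
    print(n,A(p,z).round(3),B(q,z).round(3))
for n,P,Q in [('red',[(53,178),(231,186),(216,264),(28,253)],[(146,350),(253,372),(172,576),(45,536)]),('black',[(601,11),(756,57),(735,118),(573,70)],[(162,23),(217,43),(113,110),(57,83)])]:
    P=np.array([A(p,.024) for p in P]);Q=np.array([B(p,.024) for p in Q])
    for X in (P,Q): print(n,X.mean(0).round(3),X.round(3).tolist(),[round(float(np.linalg.norm(X[i]-X[i-1])),3) for i in range(4)])
w=load('w1.png');print(w['camera_matrix']);
```

```text
mill [0.449 0.074] [0.451 0.07 ]
yellow [0.587 0.074] [0.59  0.068]
vase [ 0.696 -0.082] [ 0.699 -0.087]
redc [0.698 0.083] [0.704 0.081]
green [ 0.576 -0.074] [ 0.576 -0.081]
white [ 0.458 -0.071] [ 0.459 -0.072]
orange [ 0.825 -0.032] [ 0.825 -0.039]
red [ 0.507 -0.277] [[0.423, -0.339], [0.509, -0.176], [0.591, -0.216], [0.504, -0.379]] [0.09, 0.183, 0.091, 0.184]
red [ 0.505 -0.288] [[0.506, -0.184], [0.588, -0.226], [0.504, -0.395], [0.421, -0.347]] [0.184, 0.093, 0.189, 0.096]
black [0.545 0.305] [[0.445, 0.281], [0.578, 0.401], [0.643, 0.329], [0.512, 0.207]] [0.1, 0.18, 0.097, 0.178]
black [0.542 0.295] [[0.58, 0.392], [0.641, 0.323], [0.505, 0.196], [0.444, 0.27]] [0.183, 0.092, 0.187, 0.095]
[[336.23352001   0.         277.54178456]
 [  0.         336.23352001 208.76124123]
 [  0.           0.           1.        ]]
```

View pics/w1.png

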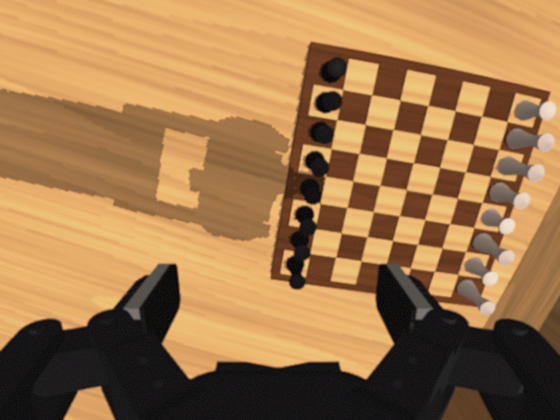

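Crops confirm the identities: yellow lid and body at crop (494,150), green at (346,190), orange at (505,390). The wrist picture only shows the chessboard under the gripper. Next I turn the jaws square to the red tray and move over the stock for one close look.

Emit:
step_arm(increments=[{"wz": -0.129,"gripper": 8.5},{"wz": -0.129},{"wz": -0.129},{"wz": -0.129},{"wz": -0.129},{"wz": -0.129},{},{"y": -4,"x": 0.7},{"y": -4,"x": 0.7},{"y": -4,"x": 0.7},{"y": -4,"x": 0.7},{"y": -4,"x": 0.7},{"y": -4,"x": 0.7},{"y": -4,"x": 0.7},{"y": -4,"x": 0.7},{"y": -4,"x": 0.7},{"y": -4,"x": 0.7},{"y": -4,"x": 0.7},{"y": -4,"x": 0.7},{"y": -4,"x": 0.7}])

```text
invalid input at $.increments[0]: expected keys x, y, z, wx, wy, wz, gripper
```

Emit:
step_arm(increments=[{"y": -4,"x": 0.7},{"y": -2,"x": 0.5},{},{}])

```text
invalid input at $.increments[0]: expected keys x, y, z, wx, wy, wz, gripper
```

Run:
```python
from h import *
i=snap('wrist','w2.png');s=env.observe();print(s['position'],s['tool_rot'],s['ft_force'])
cv2.imwrite('pics/w2b.png',cv2.resize(i['color'],(800,600),interpolation=cv2.INTER_CUBIC))
```

```text
[ 0.16714315 -0.52396615  0.40436503] [[ 3.03900199e-01 -9.52703869e-01 -8.47358465e-05]
 [-9.52703527e-01 -3.03900163e-01  8.24587553e-04]
 [-8.11338990e-04 -1.69864181e-04 -9.99999656e-01]] [ 0.06398851 -0.56453359 -0.32774629]
```

View pics/w2b.png

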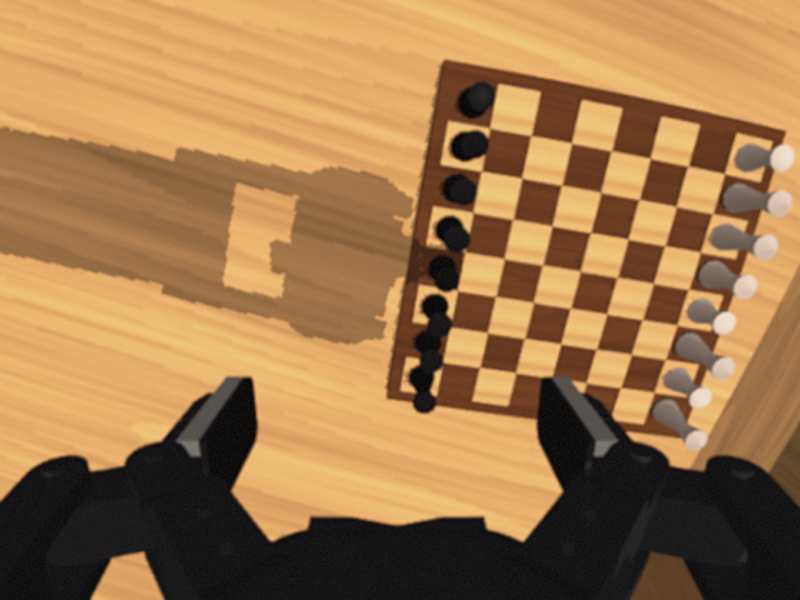

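The move was refused because every row needs all seven keys, so the picture still shows the start view with the chessboard. I'll resend it with full rows.

Emit:
step_arm(increments=[{"x": 0,"y": 0,"z": 0,"wx": 0,"wy": 0,"wz": -0.129,"gripper": 8.5},{"x": 0,"y": 0,"z": 0,"wx": 0,"wy": 0,"wz": -0.129,"gripper": 8.5},{"x": 0,"y": 0,"z": 0,"wx": 0,"wy": 0,"wz": -0.129,"gripper": 8.5},{"x": 0,"y": 0,"z": 0,"wx": 0,"wy": 0,"wz": -0.129,"gripper": 8.5},{"x": 0,"y": 0,"z": 0,"wx": 0,"wy": 0,"wz": -0.129,"gripper": 8.5},{"x": 0,"y": 0,"z": 0,"wx": 0,"wy": 0,"wz": -0.129,"gripper": 8.5},{"x": 0.7,"y": -4,"z": 0,"wx": 0,"wy": 0,"wz": 0,"gripper": 8.5},{"x": 0.7,"y": -4,"z": 0,"wx": 0,"wy": 0,"wz": 0,"gripper": 8.5},{"x": 0.7,"y": -4,"z": 0,"wx": 0,"wy": 0,"wz": 0,"gripper": 8.5},{"x": 0.7,"y": -4,"z": 0,"wx": 0,"wy": 0,"wz": 0,"gripper": 8.5},{"x": 0.7,"y": -4,"z": 0,"wx": 0,"wy": 0,"wz": 0,"gripper": 8.5},{"x": 0.7,"y": -4,"z": 0,"wx": 0,"wy": 0,"wz": 0,"gripper": 8.5},{"x": 0.7,"y": -4,"z": 0,"wx": 0,"wy": 0,"wz": 0,"gripper": 8.5}])

```text
time_s: 1.5
position: [0.3424, -0.2982, 0.4047]
tool_rot: [[0.883, -0.469, 0.0], [-0.469, -0.883, 0.0], [-0.0, -0.0, -1.0]]
ft_force: [1.4, -0.8, 0.5]
grip_width: 0.085
```

Emit:
step_arm(increments=[{"x": 0.7,"y": -4,"z": 0,"wx": 0,"wy": 0,"wz": 0,"gripper": 8.5},{"x": 0.7,"y": -4,"z": 0,"wx": 0,"wy": 0,"wz": 0,"gripper": 8.5},{"x": 0.7,"y": -4,"z": 0,"wx": 0,"wy": 0,"wz": 0,"gripper": 8.5},{"x": 0.7,"y": -4,"z": 0,"wx": 0,"wy": 0,"wz": 0,"gripper": 8.5},{"x": 0.7,"y": -4,"z": 0,"wx": 0,"wy": 0,"wz": 0,"gripper": 8.5},{"x": 0.7,"y": -4,"z": 0,"wx": 0,"wy": 0,"wz": 0,"gripper": 8.5},{"x": 0.7,"y": -4,"z": 0,"wx": 0,"wy": 0,"wz": 0,"gripper": 8.5},{"x": 0.5,"y": -2,"z": 0,"wx": 0,"wy": 0,"wz": 0,"gripper": 8.5},{"x": 0,"y": 0,"z": 0,"wx": 0,"wy": 0,"wz": 0,"gripper": 8.5},{"x": 0,"y": 0,"z": 0,"wx": 0,"wy": 0,"wz": 0,"gripper": 8.5}])

```text
time_s: 2.5
position: [0.5299, -0.06, 0.4044]
tool_rot: [[0.884, -0.468, -0.001], [-0.468, -0.884, -0.0], [-0.001, 0.0, -1.0]]
ft_force: [-0.0, -0.2, 0.7]
grip_width: 0.0848
```

Run:
```python
from h import *
i=snap('wrist','w3.png');s=env.observe();print(s['position'],s['tool_rot'],s['ft_force'])
cv2.imwrite('pics/w3b.png',cv2.resize(i['color'],(800,600),interpolation=cv2.INTER_CUBIC))
```

```text
[ 0.52969699 -0.06044055  0.40457698] [[ 8.83118642e-01 -4.69149331e-01 -6.07030446e-04]
 [-4.69149442e-01 -8.83118791e-01 -4.67958303e-05]
 [-5.14125761e-04  3.26114265e-04 -9.99999815e-01]] [ 0.19507835 -0.08924302 -0.79194433]
```

View pics/w3b.png

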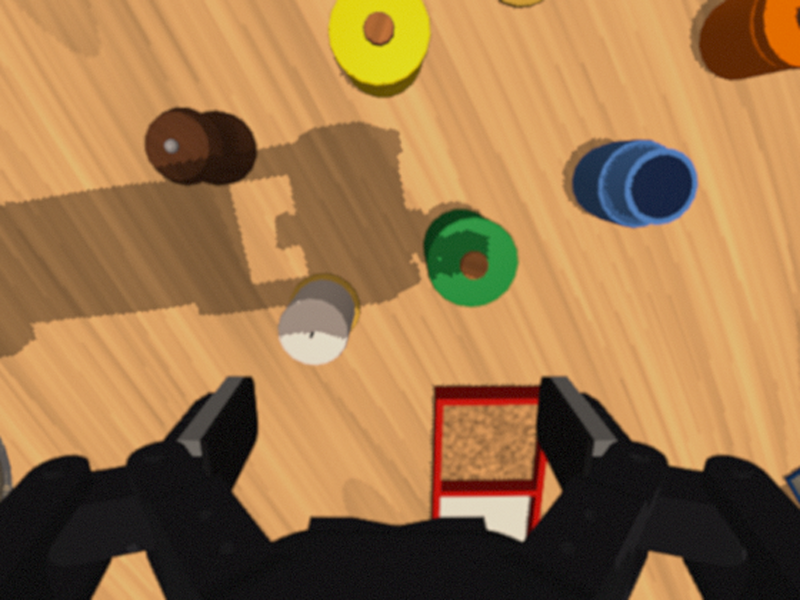

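Wrist view: mill button at (171,146), yellow knob (379,29), vase mouth (661,186), green knob (474,265), white wick (312,334). The red tray's cork-end outer corner is at (435,387).

Run:
```python
from h import *
w=load('w3.png')
for n,p,z in [('mill',(171,146),.086),('yellow',(379,29),.079),('vase',(661,186),.084),('green',(474,265),.079),('white',(312,334),.066),('trayc',(435,387),.024),('traydivider left',(434,484),.024)]:
    print(n,ground(w,(p[0]*.7,p[1]*.7),z).round(4))
```

```text
mill [0.4504 0.0715]
yellow [0.5875 0.0697]
vase [ 0.6973 -0.0851]
green [ 0.5756 -0.0774]
white [ 0.4578 -0.0725]
trayc [ 0.5076 -0.1679]
traydivider left [ 0.4653 -0.2507]
```

Emit:
step_arm(increments=[{"x": -3.3,"y": -2,"z": 0,"wx": 0,"wy": 0,"wz": 0,"gripper": 8.5},{"x": -3.3,"y": -2,"z": 0,"wx": 0,"wy": 0,"wz": 0,"gripper": 8.5},{"x": -3.3,"y": -2,"z": 0,"wx": 0,"wy": 0,"wz": 0,"gripper": 8.5},{"x": -3.3,"y": -1.95,"z": 0,"wx": 0,"wy": 0,"wz": 0,"gripper": 8.5},{"x": 0,"y": 0,"z": 3,"wx": 0,"wy": 0,"wz": 0,"gripper": 8.5},{"x": 0,"y": 0,"z": 3,"wx": 0,"wy": 0,"wz": 0,"gripper": 8.5},{"x": 0,"y": 0,"z": 3,"wx": 0,"wy": 0,"wz": 0,"gripper": 8.5},{"x": 0,"y": 0,"z": 3,"wx": 0,"wy": 0,"wz": 0,"gripper": 8.5},{"x": 0,"y": 0,"z": 3,"wx": 0,"wy": 0,"wz": 0,"gripper": 8.5},{"x": 0,"y": 0,"z": 2,"wx": 0,"wy": 0,"wz": 0,"gripper": 8.5},{"x": 0,"y": 0,"z": 2,"wx": 0,"wy": 0,"wz": 0,"gripper": 8.5},{"x": 0,"y": 0,"z": 1.7,"wx": 0,"wy": 0,"wz": 0,"gripper": 8.5},{"x": 0,"y": 0,"z": 0,"wx": 0,"wy": 0,"wz": 0,"gripper": 8.5}])

```text
time_s: 3.85
position: [0.4502, 0.0712, 0.1965]
tool_rot: [[0.882, -0.47, -0.003], [-0.47, -0.882, 0.0], [-0.003, 0.001, -1.0]]
ft_force: [-0.5, -0.2, 0.4]
grip_width: 0.0847
```

Emit:
step_arm(newtons=50, increments=[{"x": 0,"y": 0,"z": 0,"wx": 0,"wy": 0,"wz": 0,"gripper": 5},{"x": 0,"y": 0,"z": 0,"wx": 0,"wy": 0,"wz": 0,"gripper": 3},{"x": 0,"y": 0,"z": 0,"wx": 0,"wy": 0,"wz": 0,"gripper": 3},{"x": 0,"y": 0,"z": 0,"wx": 0,"wy": 0,"wz": 0,"gripper": 3},{"x": 0,"y": 0,"z": 0,"wx": 0,"wy": 0,"wz": 0,"gripper": 3},{"x": 0,"y": 0,"z": 0,"wx": 0,"wy": 0,"wz": 0,"gripper": 3},{"x": 0,"y": 0,"z": 0,"wx": 0,"wy": 0,"wz": 0,"gripper": 3}])

```text
time_s: 4.55
position: [0.4507, 0.0722, 0.1988]
tool_rot: [[0.883, -0.469, 0.002], [-0.469, -0.883, -0.0], [0.001, -0.001, -1.0]]
ft_force: [-2.8, 0.2, 7.7]
grip_width: 0.0432
```

Emit:
step_arm(increments=[{"x": 0,"y": 0,"z": -2,"wx": 0,"wy": 0,"wz": 0,"gripper": 3},{"x": 0,"y": 0,"z": -3,"wx": 0,"wy": 0,"wz": 0,"gripper": 3},{"x": 0,"y": 0,"z": -3.5,"wx": 0,"wy": 0,"wz": 0,"gripper": 3},{"x": 0,"y": 0,"z": -3.5,"wx": 0,"wy": 0,"wz": 0,"gripper": 3},{"x": 0,"y": 0,"z": -3,"wx": 0,"wy": 0,"wz": 0,"gripper": 3},{"x": 1,"y": 1.7,"z": 0,"wx": 0,"wy": 0,"wz": 0,"gripper": 3},{"x": 2,"y": 3.3,"z": 0,"wx": 0,"wy": 0,"wz": 0,"gripper": 3},{"x": 2,"y": 3.3,"z": 0,"wx": 0,"wy": 0,"wz": 0,"gripper": 3},{"x": 2,"y": 3.3,"z": 0,"wx": 0,"wy": 0,"wz": 0,"gripper": 3},{"x": 2,"y": 3.3,"z": 0,"wx": 0,"wy": 0,"wz": 0,"gripper": 3},{"x": 2,"y": 3.3,"z": 0,"wx": 0,"wy": 0,"wz": 0,"gripper": 3},{"x": 2,"y": 3.3,"z": 0,"wx": 0,"wy": 0,"wz": 0,"gripper": 3},{"x": 2,"y": 3.3,"z": 0,"wx": 0,"wy": 0,"wz": 0,"gripper": 3},{"x": 2,"y": 3.3,"z": 0,"wx": 0,"wy": 0,"wz": 0,"gripper": 3},{"x": 2,"y": 3.3,"z": 0,"wx": 0,"wy": 0,"wz": 0,"gripper": 3},{"x": 2,"y": 3.3,"z": 0,"wx": 0,"wy": 0,"wz": 0,"gripper": 3},{"x": 0.5,"y": 1.1,"z": 0,"wx": 0,"wy": 0,"wz": 0,"gripper": 3},{"x": 0,"y": 0,"z": 0,"wx": 0,"wy": 0,"wz": 0,"gripper": 3},{"x": 0,"y": 0,"z": 0,"wx": 0,"wy": 0,"wz": 0,"gripper": 3}])

```text
time_s: 6.45
position: [0.4727, -0.3439, 0.3476]
tool_rot: [[0.883, -0.469, -0.001], [-0.469, -0.883, 0.001], [-0.001, -0.001, -1.0]]
ft_force: [0.5, 0.3, -2.7]
grip_width: 0.0425
```

Run:
```python
from h import *
i=snap('wrist','w4.png');s=env.observe();print(s['position'],s['ft_force'],s['grip_width'])
cv2.imwrite('pics/w4b.png',cv2.resize(i['color'],(800,600),interpolation=cv2.INTER_CUBIC))
```

```text
[ 0.47280333 -0.34353332  0.34781106] [ 0.83042077 -0.12032266 -2.87097261] 0.04261953258274223
```

View pics/w4b.png

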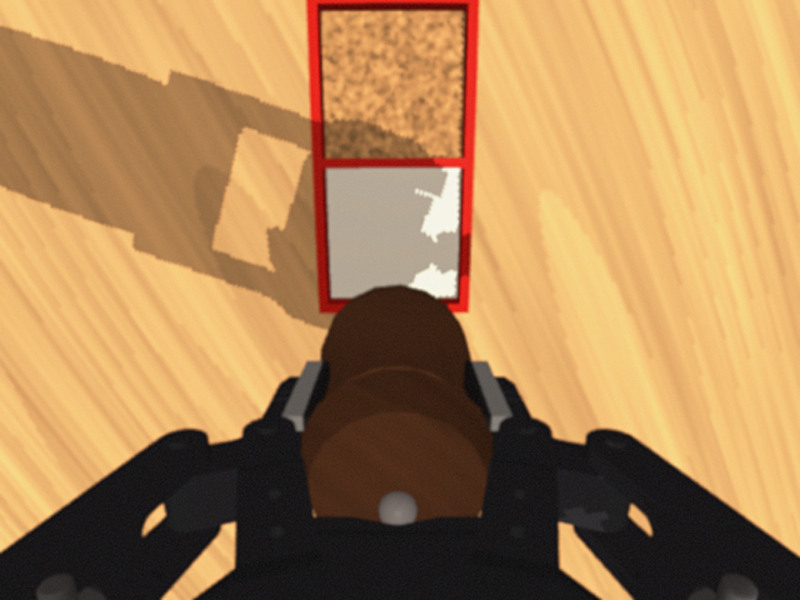

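The mill is held upright. The red tray's outer corners are at (320,312), (468,312), (479,1), (307,2), with the divider line at y≈161 between x=314 and 472.

Run:
```python
from h import *
w=load('w4.png')
G=lambda p,z=.024: ground(w,(p[0]*.7,p[1]*.7),z)
P=np.array([G(p) for p in [(320,312),(468,312),(479,1),(307,2)]]);print(P.round(4).tolist(),[round(float(np.linalg.norm(P[i]-P[i-1])),3) for i in range(4)])
d=P[2]+P[3]-P[0]-P[1];d/=np.linalg.norm(d);print(np.degrees(np.arctan2(d[1],d[0])))
m=(G((314,161))+G((472,161)))/2;print(P.mean(0),m)
for c in (P.mean(0),m): print(c+.045*d,c-.045*d)
# side/scene overlays check
for c in [(.527,-.243)]: print(proj(w,[[*c,.008]])/.7)
```

```text
[[0.4179, -0.342], [0.5017, -0.3865], [0.5862, -0.227], [0.5019, -0.1827]] [0.18, 0.095, 0.18, 0.095]
62.13353293472421
[ 0.50192224 -0.28456789] [ 0.50328813 -0.28136976]
[ 0.5229558  -0.24478612] [ 0.48088867 -0.32434966]
[ 0.5243217  -0.24158799] [ 0.48225457 -0.32115153]
[[397.93755307  84.05623337]]
```

Emit:
step_arm(increments=[{"x": 0,"y": -2.8,"z": 0,"wx": 0,"wy": 0,"wz": 0,"gripper": 3},{"x": 0,"y": -2.8,"z": 0,"wx": 0,"wy": 0,"wz": 0,"gripper": 3},{"x": 0,"y": -2.8,"z": 0,"wx": 0,"wy": 0,"wz": 0,"gripper": 3},{"x": -0.1,"y": -3,"z": 0,"wx": 0,"wy": 0,"wz": 0,"gripper": 3},{"x": 0,"y": 0,"z": 3,"wx": 0,"wy": 0,"wz": 0,"gripper": 3},{"x": 0,"y": 0,"z": 3,"wx": 0,"wy": 0,"wz": 0,"gripper": 3},{"x": 0,"y": 0,"z": 3,"wx": 0,"wy": 0,"wz": 0,"gripper": 3},{"x": 0,"y": 0,"z": 2.5,"wx": 0,"wy": 0,"wz": 0,"gripper": 3},{"x": 0,"y": 0,"z": 1.3,"wx": 0,"wy": 0,"wz": 0,"gripper": 3},{"x": 0,"y": 0,"z": 0.5,"wx": 0,"wy": 0,"wz": 0,"gripper": 3},{"x": 0,"y": 0,"z": 0.3,"wx": 0,"wy": 0,"wz": 0,"gripper": 3},{"x": 0,"y": 0,"z": 0.2,"wx": 0,"wy": 0,"wz": 0,"gripper": 3},{"x": 0,"y": 0,"z": 0,"wx": 0,"wy": 0,"wz": 0,"gripper": 3},{"x": 0,"y": 0,"z": 0,"wx": 0,"wy": 0,"wz": 0,"gripper": 3}])

```text
time_s: 7.9
position: [0.5254, -0.2438, 0.2104]
tool_rot: [[0.883, -0.469, 0.001], [-0.469, -0.883, -0.001], [0.001, 0.0, -1.0]]
ft_force: [0.3, -0.4, -2.3]
grip_width: 0.0428
```

Emit:
step_arm(increments=[{"x": 0,"y": 0,"z": 0.2,"wx": 0,"wy": 0,"wz": 0,"gripper": 3},{"x": 0,"y": 0,"z": 0.1,"wx": 0,"wy": 0,"wz": 0,"gripper": 3},{"x": 0,"y": 0,"z": 0,"wx": 0,"wy": 0,"wz": 0,"gripper": 3},{"x": 0,"y": 0,"z": 0,"wx": 0,"wy": 0,"wz": 0,"gripper": 3}])

```text
time_s: 8.3
position: [0.5254, -0.2437, 0.207]
tool_rot: [[0.883, -0.469, 0.0], [-0.469, -0.883, -0.0], [0.0, -0.0, -1.0]]
ft_force: [-0.1, 0.9, 1.4]
grip_width: 0.0422
```

Emit:
step_arm(increments=[{"x": 0,"y": 0,"z": 0,"wx": 0,"wy": 0,"wz": 0,"gripper": 6},{"x": 0,"y": 0,"z": 0,"wx": 0,"wy": 0,"wz": 0,"gripper": 8.5},{"x": 0,"y": 0,"z": 0,"wx": 0,"wy": 0,"wz": 0,"gripper": 8.5},{"x": 0,"y": 0,"z": 0,"wx": 0,"wy": 0,"wz": 0,"gripper": 8.5},{"x": 0,"y": 0,"z": 0,"wx": 0,"wy": 0,"wz": 0,"gripper": 8.5},{"x": 0,"y": 0,"z": -2,"wx": 0,"wy": 0,"wz": 0,"gripper": 8.5},{"x": 0,"y": 0,"z": -4,"wx": 0,"wy": 0,"wz": 0,"gripper": 8.5},{"x": 0,"y": 0,"z": -4,"wx": 0,"wy": 0,"wz": 0,"gripper": 8.5},{"x": 0,"y": 0,"z": -4,"wx": 0,"wy": 0,"wz": 0,"gripper": 8.5},{"x": -1.2,"y": -3.8,"z": 0,"wx": 0,"wy": 0,"wz": 0,"gripper": 8.5},{"x": -1.2,"y": -3.8,"z": 0,"wx": 0,"wy": 0,"wz": 0,"gripper": 8.5},{"x": -1.2,"y": -3.8,"z": 0,"wx": 0,"wy": 0,"wz": 0,"gripper": 8.5},{"x": -1.2,"y": -3.8,"z": 0,"wx": 0,"wy": 0,"wz": 0,"gripper": 8.5},{"x": -1.2,"y": -3.8,"z": 0,"wx": 0,"wy": 0,"wz": 0,"gripper": 8.5},{"x": -1.2,"y": -3.8,"z": 0,"wx": 0,"wy": 0,"wz": 0,"gripper": 8.5},{"x": -1.2,"y": -3.8,"z": 0,"wx": 0,"wy": 0,"wz": 0,"gripper": 8.5},{"x": -0.8,"y": -4,"z": 0,"wx": 0,"wy": 0,"wz": 0,"gripper": 8.5},{"x": 0,"y": 0,"z": 0,"wx": 0,"wy": 0,"wz": 0,"gripper": 8.5},{"x": 0,"y": 0,"z": 0,"wx": 0,"wy": 0,"wz": 0,"gripper": 8.5}])

```text
time_s: 10.2
position: [0.5875, 0.0704, 0.3465]
tool_rot: [[0.884, -0.467, -0.0], [-0.467, -0.884, -0.0], [-0.0, 0.0, -1.0]]
ft_force: [0.9, -1.1, 0.1]
grip_width: 0.0851
```

Run:
```python
from h import *
a=snap('scene','s2.png')['color'];b=snap('side','d2.png')['color']
cv2.imwrite('pics/c2.png',np.hstack([cv2.resize(a[130:320,95:425],(400,230)),cv2.resize(b[140:390,165:385],(400,454))[:230*1] if 0 else cv2.resize(b[140:390,165:385],(202,230))]))
cv2.imwrite('pics/c2.png',cv2.resize(np.hstack([a[140:340,95:345],b[190:390,165:365]]),(800,356),interpolation=cv2.INTER_CUBIC))
```

```text
(no output)
```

View pics/c2.png

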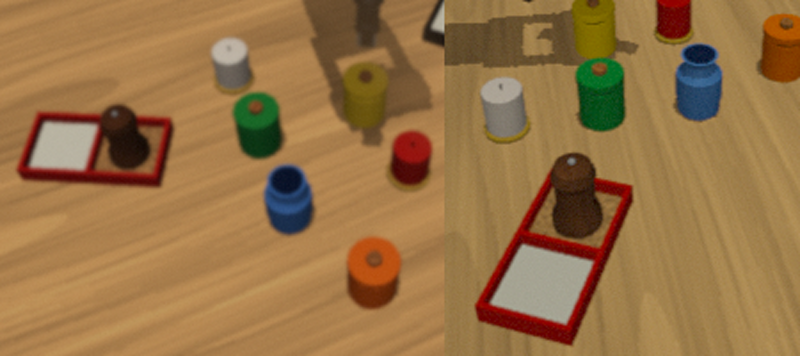

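The mill stands upright in the cork bay (left crop, foot at about (127,155); right crop, foot at about (577,217)), and everything else is undisturbed. The gripper is over the yellow jar, so I go down for it.

Run:
```python
from h import *
print(ground(load('s2.png'),(161.9,204.1),.094),ground(load('d2.png'),(236.2,280.5),.094))
```

```text
[ 0.52863723 -0.23662755] [ 0.52531604 -0.24482469]
```

Emit:
step_arm(increments=[{"x": 0,"y": 0,"z": 3,"wx": 0,"wy": 0,"wz": 0,"gripper": 8.5},{"x": 0,"y": 0,"z": 3,"wx": 0,"wy": 0,"wz": 0,"gripper": 8.5},{"x": 0,"y": 0,"z": 3,"wx": 0,"wy": 0,"wz": 0,"gripper": 8.5},{"x": 0,"y": 0,"z": 2.5,"wx": 0,"wy": 0,"wz": 0,"gripper": 8.5},{"x": 0,"y": 0,"z": 2,"wx": 0,"wy": 0,"wz": 0,"gripper": 8.5},{"x": 0,"y": 0,"z": 1.1,"wx": 0,"wy": 0,"wz": 0,"gripper": 8.5},{"x": 0,"y": 0,"z": 1,"wx": 0,"wy": 0,"wz": 0,"gripper": 8.5},{"x": 0,"y": 0,"z": 0,"wx": 0,"wy": 0,"wz": 0,"gripper": 8.5},{"x": 0,"y": 0,"z": 0,"wx": 0,"wy": 0,"wz": 0,"gripper": 4.5},{"x": 0,"y": 0,"z": 0,"wx": 0,"wy": 0,"wz": 0,"gripper": 4.5},{"x": 0,"y": 0,"z": 0,"wx": 0,"wy": 0,"wz": 0,"gripper": 4.5},{"x": 0,"y": 0,"z": 0,"wx": 0,"wy": 0,"wz": 0,"gripper": 4.5},{"x": 0,"y": 0,"z": 0,"wx": 0,"wy": 0,"wz": 0,"gripper": 4.5},{"x": 0,"y": 0,"z": 0,"wx": 0,"wy": 0,"wz": 0,"gripper": 4.5}])

```text
time_s: 11.7
position: [0.5875, 0.0698, 0.192]
tool_rot: [[0.883, -0.469, 0.001], [-0.469, -0.883, -0.0], [0.001, -0.0, -1.0]]
ft_force: [-3.0, 0.4, 4.9]
grip_width: 0.0573
```

Emit:
step_arm(increments=[{"x": 0,"y": 0,"z": -2,"wx": 0,"wy": 0,"wz": 0,"gripper": 4.5},{"x": 0,"y": 0,"z": -4,"wx": 0,"wy": 0,"wz": 0,"gripper": 4.5},{"x": 0,"y": 0,"z": -4,"wx": 0,"wy": 0,"wz": 0,"gripper": 4.5},{"x": 0,"y": 0,"z": -4,"wx": 0,"wy": 0,"wz": 0,"gripper": 4.5},{"x": 0,"y": 0,"z": -3,"wx": 0,"wy": 0,"wz": 0,"gripper": 4.5},{"x": 0.8,"y": 3.6,"z": 0,"wx": 0,"wy": 0,"wz": 0,"gripper": 4.5},{"x": 0.8,"y": 3.6,"z": 0,"wx": 0,"wy": 0,"wz": 0,"gripper": 4.5},{"x": 0.8,"y": 3.6,"z": 0,"wx": 0,"wy": 0,"wz": 0,"gripper": 4.5},{"x": 0.8,"y": 3.6,"z": 0,"wx": 0,"wy": 0,"wz": 0,"gripper": 4.5},{"x": 0.8,"y": 3.6,"z": 0,"wx": 0,"wy": 0,"wz": 0,"gripper": 4.5},{"x": 0.8,"y": 3.6,"z": 0,"wx": 0,"wy": 0,"wz": 0,"gripper": 4.5},{"x": 0.8,"y": 3.6,"z": 0,"wx": 0,"wy": 0,"wz": 0,"gripper": 4.5},{"x": 0.8,"y": 3.6,"z": 0,"wx": 0,"wy": 0,"wz": 0,"gripper": 4.5},{"x": 0.8,"y": 3.6,"z": 0,"wx": 0,"wy": 0,"wz": 0,"gripper": 4.5},{"x": 0.9,"y": 3.6,"z": 0,"wx": 0,"wy": 0,"wz": 0,"gripper": 4.5},{"x": 1,"y": 3.5,"z": 0,"wx": 0,"wy": 0,"wz": 0,"gripper": 4.5},{"x": 0,"y": 0,"z": 0,"wx": 0,"wy": 0,"wz": 0,"gripper": 4.5}])

```text
time_s: 13.4
position: [0.4815, -0.3254, 0.3607]
tool_rot: [[0.881, -0.473, 0.0], [-0.473, -0.881, -0.001], [0.001, 0.001, -1.0]]
ft_force: [0.4, 1.3, -2.1]
grip_width: 0.057
```

Emit:
step_arm(increments=[{"x": 0,"y": 0,"z": 4,"wx": 0,"wy": 0,"wz": 0,"gripper": 4.5},{"x": 0,"y": 0,"z": 4,"wx": 0,"wy": 0,"wz": 0,"gripper": 4.5},{"x": 0,"y": 0,"z": 3.5,"wx": 0,"wy": 0,"wz": 0,"gripper": 4.5},{"x": 0,"y": 0,"z": 2.5,"wx": 0,"wy": 0,"wz": 0,"gripper": 4.5},{"x": 0,"y": 0,"z": 1.3,"wx": 0,"wy": 0,"wz": 0,"gripper": 4.5},{"x": 0,"y": 0,"z": 0.4,"wx": 0,"wy": 0,"wz": 0,"gripper": 4.5},{"x": 0,"y": 0,"z": 0,"wx": 0,"wy": 0,"wz": 0,"gripper": 4.5},{"x": 0,"y": 0,"z": 0,"wx": 0,"wy": 0,"wz": 0,"gripper": 4.5}])

```text
time_s: 14.2
position: [0.4831, -0.3219, 0.2051]
tool_rot: [[0.883, -0.469, 0.002], [-0.469, -0.883, -0.002], [0.002, 0.001, -1.0]]
ft_force: [-0.5, 0.7, -3.0]
grip_width: 0.0573
```

Emit:
step_arm(increments=[{"x": 0,"y": 0,"z": 0.2,"wx": 0,"wy": 0,"wz": 0,"gripper": 4.5},{"x": 0,"y": 0,"z": 0.2,"wx": 0,"wy": 0,"wz": 0,"gripper": 4.5},{"x": 0,"y": 0,"z": 0.1,"wx": 0,"wy": 0,"wz": 0,"gripper": 4.5},{"x": 0,"y": 0,"z": 0,"wx": 0,"wy": 0,"wz": 0,"gripper": 4.5},{"x": 0,"y": 0,"z": 0,"wx": 0,"wy": 0,"wz": 0,"gripper": 4.5}])

```text
time_s: 14.7
position: [0.4828, -0.3218, 0.2]
tool_rot: [[0.883, -0.469, 0.001], [-0.469, -0.883, -0.001], [0.001, 0.0, -1.0]]
ft_force: [-1.8, 2.2, 8.1]
grip_width: 0.0572
```

Emit:
step_arm(increments=[{"x": 0,"y": 0,"z": 0,"wx": 0,"wy": 0,"wz": 0,"gripper": 7},{"x": 0,"y": 0,"z": 0,"wx": 0,"wy": 0,"wz": 0,"gripper": 8.5},{"x": 0,"y": 0,"z": 0,"wx": 0,"wy": 0,"wz": 0,"gripper": 8.5},{"x": 0,"y": 0,"z": 0,"wx": 0,"wy": 0,"wz": 0,"gripper": 8.5},{"x": 0,"y": 0,"z": 0,"wx": 0,"wy": 0,"wz": 0,"gripper": 8.5},{"x": 0,"y": 0,"z": -2,"wx": 0,"wy": 0,"wz": 0,"gripper": 8.5},{"x": 0,"y": 0,"z": -4,"wx": 0,"wy": 0,"wz": 0,"gripper": 8.5},{"x": 0,"y": 0,"z": -4,"wx": 0,"wy": 0,"wz": 0,"gripper": 8.5},{"x": 0,"y": 0,"z": -4,"wx": 0,"wy": 0,"wz": 0,"gripper": 8.5},{"x": 0,"y": 0,"z": -1.5,"wx": 0,"wy": 0,"wz": 0,"gripper": 8.5},{"x": 0,"y": 0,"z": 0,"wx": 0,"wy": 0,"wz": 0,"gripper": 8.5}])

```text
time_s: 15.8
position: [0.4828, -0.3218, 0.3561]
tool_rot: [[0.883, -0.469, 0.003], [-0.469, -0.883, -0.004], [0.005, 0.001, -1.0]]
ft_force: [1.0, -0.1, -0.7]
grip_width: 0.0849
```

Run:
```python
from h import *
a=snap('scene','s3.png')['color'];b=snap('side','d3.png')['color']
cv2.imwrite('pics/c3.png',cv2.resize(np.hstack([a[140:340,95:345],b[190:390,165:365]]),(800,356),interpolation=cv2.INTER_CUBIC))
```

```text
(no output)
```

View pics/c3.png

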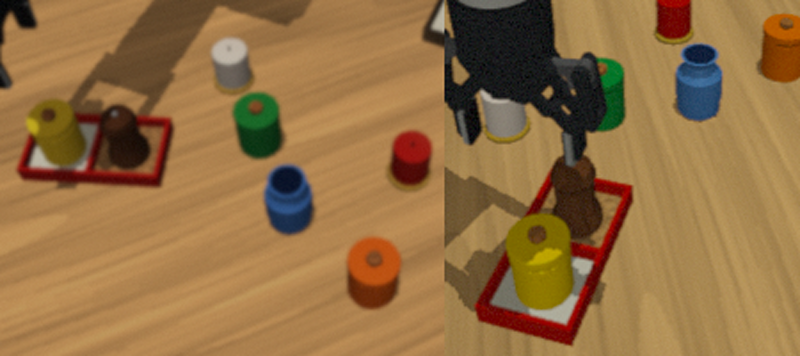

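The red tray is complete: jar upright in the white bay (knob at (52,107) left, (538,233) right), mill upright in the cork bay. Vase and red candle are untouched. Next is the vase.

Emit:
step_arm(increments=[{"x": 0.9,"y": -3.4,"z": 0,"wx": 0,"wy": 0,"wz": 0,"gripper": 8.5},{"x": 0.9,"y": -3.4,"z": 0,"wx": 0,"wy": 0,"wz": 0,"gripper": 8.5},{"x": 0.9,"y": -3.4,"z": 0,"wx": 0,"wy": 0,"wz": 0,"gripper": 8.5},{"x": 0.9,"y": -3.4,"z": 0,"wx": 0,"wy": 0,"wz": 0,"gripper": 8.5},{"x": 0.9,"y": -3.4,"z": 0,"wx": 0,"wy": 0,"wz": 0,"gripper": 8.5},{"x": 0.9,"y": -3.4,"z": 0,"wx": 0,"wy": 0,"wz": 0,"gripper": 8.5},{"x": 0.9,"y": -3.4,"z": 0,"wx": 0,"wy": 0,"wz": 0,"gripper": 8.5},{"x": 0.8,"y": -3.6,"z": 0,"wx": 0,"wy": 0,"wz": 0,"gripper": 8.5},{"x": 0.8,"y": -3.6,"z": 0,"wx": 0,"wy": 0,"wz": 0,"gripper": 8.5},{"x": 0,"y": 0,"z": 0,"wx": 0,"wy": 0,"wz": 0,"gripper": 8.5},{"x": 0,"y": 0,"z": 0,"wx": 0,"wy": 0,"wz": 0.117,"gripper": 8.5},{"x": 0,"y": 0,"z": 0,"wx": 0,"wy": 0,"wz": 0.117,"gripper": 8.5},{"x": 0,"y": 0,"z": 0,"wx": 0,"wy": 0,"wz": 0.116,"gripper": 8.5},{"x": 0,"y": 0,"z": 0,"wx": 0,"wy": 0,"wz": 0,"gripper": 8.5},{"x": 0,"y": 0,"z": 0,"wx": 0,"wy": 0,"wz": 0,"gripper": 8.5}])

```text
time_s: 17.4
position: [0.6978, -0.0855, 0.3525]
tool_rot: [[0.671, -0.742, -0.002], [-0.742, -0.671, 0.001], [-0.002, 0.001, -1.0]]
ft_force: [0.4, 0.4, -0.3]
grip_width: 0.0851
```

Emit:
step_arm(increments=[{"x": 0,"y": 0,"z": 3.5,"wx": 0,"wy": 0,"wz": 0,"gripper": 8.5},{"x": 0,"y": 0,"z": 3.5,"wx": 0,"wy": 0,"wz": 0,"gripper": 8.5},{"x": 0,"y": 0,"z": 3,"wx": 0,"wy": 0,"wz": 0,"gripper": 8.5},{"x": 0,"y": 0,"z": 2.5,"wx": 0,"wy": 0,"wz": 0,"gripper": 8.5},{"x": 0,"y": 0,"z": 2,"wx": 0,"wy": 0,"wz": 0,"gripper": 8.5},{"x": 0,"y": 0,"z": 1,"wx": 0,"wy": 0,"wz": 0,"gripper": 8.5},{"x": 0,"y": 0,"z": 0.8,"wx": 0,"wy": 0,"wz": 0,"gripper": 8.5},{"x": 0,"y": 0,"z": 0,"wx": 0,"wy": 0,"wz": 0,"gripper": 8.5},{"x": 0,"y": 0,"z": 0,"wx": 0,"wy": 0,"wz": 0,"gripper": 4.5},{"x": 0,"y": 0,"z": 0,"wx": 0,"wy": 0,"wz": 0,"gripper": 4.5},{"x": 0,"y": 0,"z": 0,"wx": 0,"wy": 0,"wz": 0,"gripper": 4.5},{"x": 0,"y": 0,"z": 0,"wx": 0,"wy": 0,"wz": 0,"gripper": 4.5},{"x": 0,"y": 0,"z": 0,"wx": 0,"wy": 0,"wz": 0,"gripper": 4.5},{"x": 0,"y": 0,"z": 0,"wx": 0,"wy": 0,"wz": 0,"gripper": 4.5}])

```text
time_s: 18.8
position: [0.698, -0.085, 0.1922]
tool_rot: [[0.669, -0.743, 0.002], [-0.743, -0.669, -0.0], [0.002, -0.001, -1.0]]
ft_force: [-0.5, 1.1, 6.2]
grip_width: 0.0568
```

Emit:
step_arm(increments=[{"x": 0,"y": 0,"z": -2,"wx": 0,"wy": 0,"wz": 0,"gripper": 4.5},{"x": 0,"y": 0,"z": -3.5,"wx": 0,"wy": 0,"wz": 0,"gripper": 4.5},{"x": 0,"y": 0,"z": -3.5,"wx": 0,"wy": 0,"wz": 0,"gripper": 4.5},{"x": 0,"y": 0,"z": -3.5,"wx": 0,"wy": 0,"wz": 0,"gripper": 4.5},{"x": 0,"y": 0,"z": -3.5,"wx": 0,"wy": 0,"wz": 0,"gripper": 4.5},{"x": -3.5,"y": -0.7,"z": 0,"wx": 0,"wy": 0,"wz": 0,"gripper": 4.5},{"x": -3.5,"y": -0.7,"z": 0,"wx": 0,"wy": 0,"wz": 0,"gripper": 4.5},{"x": -3.5,"y": -0.7,"z": 0,"wx": 0,"wy": 0,"wz": 0,"gripper": 4.5},{"x": -3.5,"y": -0.7,"z": 0,"wx": 0,"wy": 0,"wz": 0,"gripper": 4.5},{"x": -3.5,"y": -0.7,"z": 0,"wx": 0,"wy": 0,"wz": 0,"gripper": 4.5},{"x": -3.5,"y": -0.7,"z": 0,"wx": 0,"wy": 0,"wz": 0,"gripper": 4.5},{"x": -3.5,"y": -0.7,"z": 0,"wx": 0,"wy": 0,"wz": 0,"gripper": 4.5},{"x": -3.5,"y": -0.7,"z": 0,"wx": 0,"wy": 0,"wz": 0,"gripper": 4.5},{"x": -3.5,"y": -0.6,"z": 0,"wx": 0,"wy": 0,"wz": 0,"gripper": 4.5},{"x": -3.5,"y": -0.6,"z": 0,"wx": 0,"wy": 0,"wz": 0,"gripper": 4.5},{"x": -3.9,"y": -0.5,"z": 0,"wx": 0,"wy": 0,"wz": 0,"gripper": 4.5},{"x": 0,"y": 0,"z": 0,"wx": 0,"wy": 0,"wz": 0,"gripper": 4.5},{"x": 0,"y": 0,"z": 0,"wx": 0,"wy": 0,"wz": 0,"gripper": 4.5}])

```text
time_s: 20.6
position: [0.4914, 0.2534, 0.3507]
tool_rot: [[0.67, -0.742, -0.0], [-0.742, -0.67, -0.0], [0.0, 0.0, -1.0]]
ft_force: [0.4, -0.2, -3.4]
grip_width: 0.0573
```

Run:
```python
from h import *
i=snap('wrist','w5.png');s=env.observe();print(s['position'],s['ft_force'],s['grip_width'])
cv2.imwrite('pics/w5b.png',cv2.resize(i['color'],(800,600),interpolation=cv2.INTER_CUBIC))
```

```text
[0.49202384 0.25273829 0.35064774] [ 0.29585553 -0.22100268 -4.12275511] 0.05700818068709162
```

View pics/w5b.png

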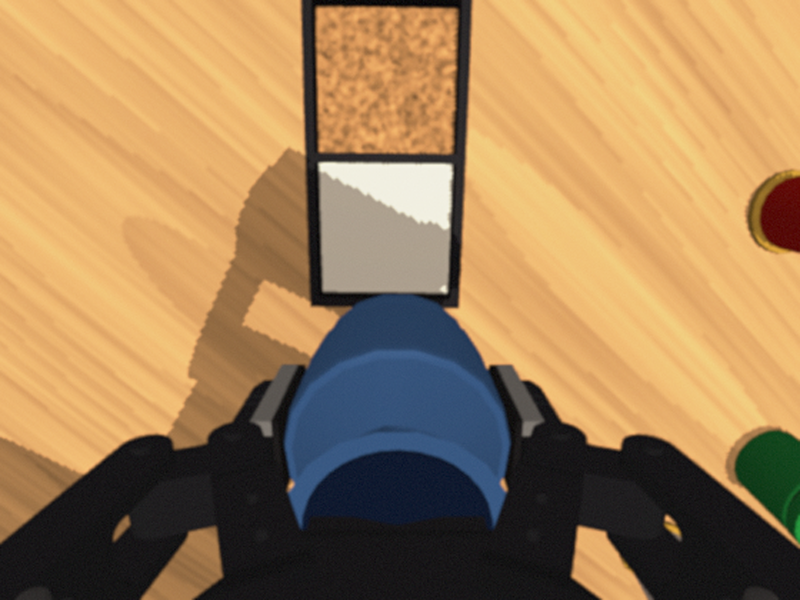

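The vase is held upright. In the black tray, the cork floor corners are (315,6), (459,8), (455,154), (319,153) and the white floor corners (320,163), (453,163), (448,293), (322,293). The near outer corners are (312,306) and (458,306).

Run:
```python
from h import *
w=load('w5.png')
G=lambda p,z: ground(w,(p[0]*.7,p[1]*.7),z)
C=np.array([G(p,.008) for p in [(315,6),(459,8),(455,154),(319,153)]]);W=np.array([G(p,.008) for p in [(320,163),(453,163),(448,293),(322,293)]])
for X in(C,W):print(X.mean(0),[round(float(np.linalg.norm(X[i]-X[i-1])),3) for i in range(4)])
d=C.mean(0)-W.mean(0);print(np.degrees(np.arctan2(d[1],d[0])),np.linalg.norm(d))
m=(G((314,158),.024)+G((463,158),.024))/2;e=(G((312,306),.024)+G((458,306),.024))/2;d/=np.linalg.norm(d);print(m,e+.093*d,m+.045*d,m-.045*d)
print('redc far part',G((752,215),.006))
```

```text
[0.57415545 0.33510919] [0.085, 0.085, 0.084, 0.085]
[0.50607315 0.27539522] [0.085, 0.084, 0.085, 0.085]
41.25352016570095 0.09055914706696112
[0.54133998 0.30417835] [0.54099762 0.30571509] [0.57517095 0.33385099] [0.50750901 0.27450571]
redc far part [0.68105733 0.09921662]
```

Emit:
step_arm(increments=[{"x": -0.1,"y": -2.9,"z": 0,"wx": 0,"wy": 0,"wz": 0,"gripper": 4.5},{"x": -0.1,"y": -2.9,"z": 0,"wx": 0,"wy": 0,"wz": 0,"gripper": 4.5},{"x": -0.1,"y": -2.9,"z": 0,"wx": 0,"wy": 0,"wz": 0,"gripper": 4.5},{"x": 0,"y": -2.9,"z": 0,"wx": 0,"wy": 0,"wz": 0,"gripper": 4.5},{"x": 0,"y": 0,"z": 3,"wx": 0,"wy": 0,"wz": 0,"gripper": 4.5},{"x": 0,"y": 0,"z": 3,"wx": 0,"wy": 0,"wz": 0,"gripper": 4.5},{"x": 0,"y": 0,"z": 3,"wx": 0,"wy": 0,"wz": 0,"gripper": 4.5},{"x": 0,"y": 0,"z": 3,"wx": 0,"wy": 0,"wz": 0,"gripper": 4.5},{"x": 0,"y": 0,"z": 1.5,"wx": 0,"wy": 0,"wz": 0,"gripper": 4.5},{"x": 0,"y": 0,"z": 1,"wx": 0,"wy": 0,"wz": 0,"gripper": 4.5},{"x": 0,"y": 0,"z": 0.2,"wx": 0,"wy": 0,"wz": 0,"gripper": 4.5},{"x": 0,"y": 0,"z": 0.2,"wx": 0,"wy": 0,"wz": 0,"gripper": 4.5},{"x": 0,"y": 0,"z": 0.1,"wx": 0,"wy": 0,"wz": 0,"gripper": 4.5},{"x": 0,"y": 0,"z": 0,"wx": 0,"wy": 0,"wz": 0,"gripper": 4.5},{"x": 0,"y": 0,"z": 0,"wx": 0,"wy": 0,"wz": 0,"gripper": 4.5}])

```text
time_s: 22.15
position: [0.5762, 0.3328, 0.2014]
tool_rot: [[0.669, -0.743, 0.001], [-0.743, -0.669, 0.0], [0.0, -0.001, -1.0]]
ft_force: [0.5, 0.1, -3.2]
grip_width: 0.0569
```

Emit:
step_arm(increments=[{"x": 0,"y": 0,"z": 0.1,"wx": 0,"wy": 0,"wz": 0,"gripper": 4.5},{"x": 0,"y": 0,"z": 0.1,"wx": 0,"wy": 0,"wz": 0,"gripper": 4.5},{"x": 0,"y": 0,"z": 0,"wx": 0,"wy": 0,"wz": 0,"gripper": 4.5}])

```text
time_s: 22.45
position: [0.5761, 0.3328, 0.2001]
tool_rot: [[0.669, -0.743, 0.001], [-0.743, -0.669, 0.0], [0.001, -0.001, -1.0]]
ft_force: [-2.8, -0.9, 5.6]
grip_width: 0.0571
```

Emit:
step_arm(increments=[{"x": 0,"y": 0,"z": 0,"wx": 0,"wy": 0,"wz": 0,"gripper": 7},{"x": 0,"y": 0,"z": 0,"wx": 0,"wy": 0,"wz": 0,"gripper": 8.5},{"x": 0,"y": 0,"z": 0,"wx": 0,"wy": 0,"wz": 0,"gripper": 8.5},{"x": 0,"y": 0,"z": 0,"wx": 0,"wy": 0,"wz": 0,"gripper": 8.5},{"x": 0,"y": 0,"z": 0,"wx": 0,"wy": 0,"wz": 0,"gripper": 8.5},{"x": 0,"y": 0,"z": -2,"wx": 0,"wy": 0,"wz": 0,"gripper": 8.5},{"x": 0,"y": 0,"z": -4,"wx": 0,"wy": 0,"wz": 0,"gripper": 8.5},{"x": 0,"y": 0,"z": -4,"wx": 0,"wy": 0,"wz": 0,"gripper": 8.5},{"x": 0,"y": 0,"z": -4,"wx": 0,"wy": 0,"wz": 0,"gripper": 8.5},{"x": 0,"y": 0,"z": -1.5,"wx": 0,"wy": 0,"wz": 0,"gripper": 8.5},{"x": 3.4,"y": 0.9,"z": 0,"wx": 0,"wy": 0,"wz": 0,"gripper": 8.5},{"x": 3.4,"y": 0.9,"z": 0,"wx": 0,"wy": 0,"wz": 0,"gripper": 8.5},{"x": 3.4,"y": 0.9,"z": 0,"wx": 0,"wy": 0,"wz": 0,"gripper": 8.5},{"x": 3.4,"y": 0.9,"z": 0,"wx": 0,"wy": 0,"wz": 0,"gripper": 8.5},{"x": 3.4,"y": 1,"z": 0,"wx": 0,"wy": 0,"wz": 0,"gripper": 8.5},{"x": 3.4,"y": 1,"z": 0,"wx": 0,"wy": 0,"wz": 0,"gripper": 8.5},{"x": 3.4,"y": 1,"z": 0,"wx": 0,"wy": 0,"wz": 0,"gripper": 8.5},{"x": 3.3,"y": 1,"z": 0,"wx": 0,"wy": 0,"wz": 0,"gripper": 8.5},{"x": 0,"y": 0,"z": 0,"wx": 0,"wy": 0,"wz": 0,"gripper": 8.5},{"x": 0,"y": 0,"z": 0,"wx": 0,"wy": 0,"wz": 0,"gripper": 8.5}])

```text
time_s: 24.45
position: [0.7011, 0.0799, 0.3533]
tool_rot: [[0.668, -0.744, -0.001], [-0.744, -0.668, 0.0], [-0.001, 0.0, -1.0]]
ft_force: [0.1, -0.2, -0.0]
grip_width: 0.0849
```

Run:
```python
from h import *
s=env.observe();print(s['position'])
a=snap('scene','s4.png')['color'];b=snap('side','d4.png')['color']
cv2.imwrite('pics/c4.png',cv2.resize(np.hstack([a[110:310,180:430],b[120:320,165:365]]),(800,356),interpolation=cv2.INTER_CUBIC))
```

```text
[0.70106309 0.07987241 0.35332354]
```

View pics/c4.png

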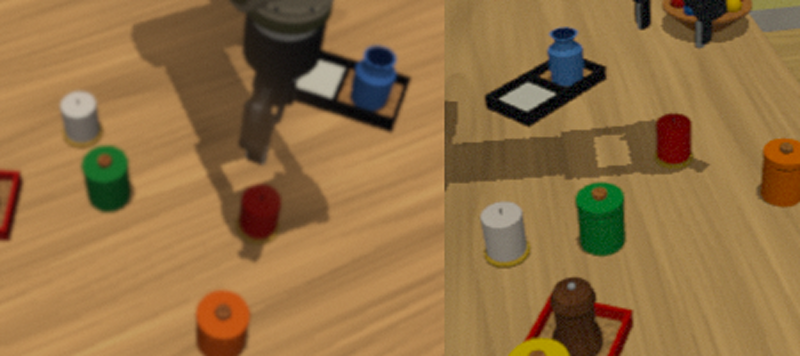

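The vase is upright in the cork bay (left (374,80), right (566,60)). The red candle at left (260,210) still stands under the gripper.

Emit:
step_arm(increments=[{"x": 0,"y": 0,"z": 3.5,"wx": 0,"wy": 0,"wz": 0,"gripper": 8.5},{"x": 0,"y": 0,"z": 3.5,"wx": 0,"wy": 0,"wz": 0,"gripper": 8.5},{"x": 0,"y": 0,"z": 3,"wx": 0,"wy": 0,"wz": 0,"gripper": 8.5},{"x": 0,"y": 0,"z": 2.5,"wx": 0,"wy": 0,"wz": 0,"gripper": 8.5},{"x": 0,"y": 0,"z": 2,"wx": 0,"wy": 0,"wz": 0,"gripper": 8.5},{"x": 0,"y": 0,"z": 1,"wx": 0,"wy": 0,"wz": 0,"gripper": 8.5},{"x": 0,"y": 0,"z": 0.8,"wx": 0,"wy": 0,"wz": 0,"gripper": 8.5},{"x": 0,"y": 0,"z": 0,"wx": 0,"wy": 0,"wz": 0,"gripper": 8.5},{"x": 0,"y": 0,"z": 0,"wx": 0,"wy": 0,"wz": 0,"gripper": 3.5},{"x": 0,"y": 0,"z": 0,"wx": 0,"wy": 0,"wz": 0,"gripper": 3.5},{"x": 0,"y": 0,"z": 0,"wx": 0,"wy": 0,"wz": 0,"gripper": 3.5},{"x": 0,"y": 0,"z": 0,"wx": 0,"wy": 0,"wz": 0,"gripper": 3.5},{"x": 0,"y": 0,"z": 0,"wx": 0,"wy": 0,"wz": 0,"gripper": 3.5},{"x": 0,"y": 0,"z": 0,"wx": 0,"wy": 0,"wz": 0,"gripper": 3.5},{"x": 0,"y": 0,"z": 0,"wx": 0,"wy": 0,"wz": 0,"gripper": 3.5}])

```text
time_s: 26.05
position: [0.7012, 0.0804, 0.1919]
tool_rot: [[0.669, -0.743, 0.002], [-0.743, -0.669, -0.0], [0.001, -0.002, -1.0]]
ft_force: [0.1, -0.1, 6.1]
grip_width: 0.0492
```

Emit:
step_arm(increments=[{"x": 0,"y": 0,"z": -2,"wx": 0,"wy": 0,"wz": 0,"gripper": 3.5},{"x": 0,"y": 0,"z": -3.5,"wx": 0,"wy": 0,"wz": 0,"gripper": 3.5},{"x": 0,"y": 0,"z": -3.5,"wx": 0,"wy": 0,"wz": 0,"gripper": 3.5},{"x": 0,"y": 0,"z": -3.5,"wx": 0,"wy": 0,"wz": 0,"gripper": 3.5},{"x": 0,"y": 0,"z": -3.5,"wx": 0,"wy": 0,"wz": 0,"gripper": 3.5},{"x": -3.4,"y": 0.2,"z": 0,"wx": 0,"wy": 0,"wz": 0,"gripper": 3.5},{"x": -3.4,"y": 0.2,"z": 0,"wx": 0,"wy": 0,"wz": 0,"gripper": 3.5},{"x": -3.4,"y": 0.2,"z": 0,"wx": 0,"wy": 0,"wz": 0,"gripper": 3.5},{"x": -3.4,"y": 0.2,"z": 0,"wx": 0,"wy": 0,"wz": 0,"gripper": 3.5},{"x": -3.4,"y": 0.2,"z": 0,"wx": 0,"wy": 0,"wz": 0,"gripper": 3.5},{"x": -3.4,"y": 0.2,"z": 0,"wx": 0,"wy": 0,"wz": 0,"gripper": 3.5},{"x": -3.4,"y": 0.1,"z": 0,"wx": 0,"wy": 0,"wz": 0,"gripper": 3.5},{"x": -3.4,"y": 0.1,"z": 0,"wx": 0,"wy": 0,"wz": 0,"gripper": 3.5},{"x": 0,"y": 0,"z": 0,"wx": 0,"wy": 0,"wz": 0,"gripper": 3.5},{"x": 0,"y": 0,"z": 0,"wx": 0,"wy": 0,"wz": 0,"gripper": 3.5}])

```text
time_s: 27.55
position: [0.5082, 0.2736, 0.3507]
tool_rot: [[0.67, -0.742, -0.0], [-0.742, -0.67, -0.0], [0.0, 0.0, -1.0]]
ft_force: [1.1, -0.8, -0.9]
grip_width: 0.0489
```

Emit:
step_arm(increments=[{"x": 0,"y": 0,"z": 3,"wx": 0,"wy": 0,"wz": 0,"gripper": 3.5},{"x": 0,"y": 0,"z": 3,"wx": 0,"wy": 0,"wz": 0,"gripper": 3.5},{"x": 0,"y": 0,"z": 3,"wx": 0,"wy": 0,"wz": 0,"gripper": 3.5},{"x": 0,"y": 0,"z": 3,"wx": 0,"wy": 0,"wz": 0,"gripper": 3.5},{"x": 0,"y": 0,"z": 1.5,"wx": 0,"wy": 0,"wz": 0,"gripper": 3.5},{"x": 0,"y": 0,"z": 1,"wx": 0,"wy": 0,"wz": 0,"gripper": 3.5},{"x": 0,"y": 0,"z": 0.2,"wx": 0,"wy": 0,"wz": 0,"gripper": 3.5},{"x": 0,"y": 0,"z": 0.2,"wx": 0,"wy": 0,"wz": 0,"gripper": 3.5},{"x": 0,"y": 0,"z": 0.1,"wx": 0,"wy": 0,"wz": 0,"gripper": 3.5},{"x": 0,"y": 0,"z": 0.1,"wx": 0,"wy": 0,"wz": 0,"gripper": 3.5},{"x": 0,"y": 0,"z": 0,"wx": 0,"wy": 0,"wz": 0,"gripper": 3.5},{"x": 0,"y": 0,"z": 0,"wx": 0,"wy": 0,"wz": 0,"gripper": 3.5}])

```text
time_s: 28.75
position: [0.5086, 0.2733, 0.2]
tool_rot: [[0.669, -0.743, 0.001], [-0.743, -0.669, 0.0], [0.0, -0.001, -1.0]]
ft_force: [-0.7, -0.5, -2.3]
grip_width: 0.0494
```

Emit:
step_arm(increments=[{"x": 0,"y": 0,"z": 0.1,"wx": 0,"wy": 0,"wz": 0,"gripper": 3.5},{"x": 0,"y": 0,"z": 0.05,"wx": 0,"wy": 0,"wz": 0,"gripper": 3.5},{"x": 0,"y": 0,"z": 0,"wx": 0,"wy": 0,"wz": 0,"gripper": 3.5}])

```text
time_s: 29.05
position: [0.5085, 0.2733, 0.1999]
tool_rot: [[0.669, -0.743, 0.001], [-0.743, -0.669, 0.0], [0.001, -0.001, -1.0]]
ft_force: [-5.3, -2.3, 13.0]
grip_width: 0.0489
```

Floor contact. I open, lift, and back off to clear the view.

Emit:
step_arm(increments=[{"x": 0,"y": 0,"z": 0,"wx": 0,"wy": 0,"wz": 0,"gripper": 6},{"x": 0,"y": 0,"z": 0,"wx": 0,"wy": 0,"wz": 0,"gripper": 8.5},{"x": 0,"y": 0,"z": 0,"wx": 0,"wy": 0,"wz": 0,"gripper": 8.5},{"x": 0,"y": 0,"z": 0,"wx": 0,"wy": 0,"wz": 0,"gripper": 8.5},{"x": 0,"y": 0,"z": 0,"wx": 0,"wy": 0,"wz": 0,"gripper": 8.5},{"x": 0,"y": 0,"z": 0,"wx": 0,"wy": 0,"wz": 0,"gripper": 8.5},{"x": 0,"y": 0,"z": -2,"wx": 0,"wy": 0,"wz": 0,"gripper": 8.5},{"x": 0,"y": 0,"z": -4,"wx": 0,"wy": 0,"wz": 0,"gripper": 8.5},{"x": 0,"y": 0,"z": -4,"wx": 0,"wy": 0,"wz": 0,"gripper": 8.5},{"x": 0,"y": 0,"z": -4,"wx": 0,"wy": 0,"wz": 0,"gripper": 8.5},{"x": 0,"y": 0,"z": -4,"wx": 0,"wy": 0,"wz": 0,"gripper": 8.5},{"x": 0,"y": 3,"z": -2,"wx": 0,"wy": 0,"wz": 0,"gripper": 8.5},{"x": 0,"y": 3,"z": 0,"wx": 0,"wy": 0,"wz": 0,"gripper": 8.5},{"x": 0,"y": 0,"z": 0,"wx": 0,"wy": 0,"wz": 0,"gripper": 8.5},{"x": 0,"y": 0,"z": 0,"wx": 0,"wy": 0,"wz": 0,"gripper": 8.5},{"x": 0,"y": 0,"z": 0,"wx": 0,"wy": 0,"wz": 0,"gripper": 8.5}])

```text
time_s: 30.65
position: [0.4645, 0.2334, 0.398]
tool_rot: [[0.669, -0.743, -0.0], [-0.743, -0.669, 0.0], [-0.0, 0.0, -1.0]]
ft_force: [0.3, 0.3, -0.9]
grip_width: 0.0846
```

Run:
```python
from h import *
a=snap('scene','s5.png')['color'];b=snap('side','d5.png')['color'];w=snap('wrist','w6.png')['color']
cv2.imwrite('pics/c5.png',np.vstack([np.hstack([cv2.resize(a[110:310,95:435],(510,300)),cv2.resize(b[140:390,165:385],(264,300))]),cv2.resize(w[:215],(774,300))]))
```

```text
(no output)
```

View pics/c5.png

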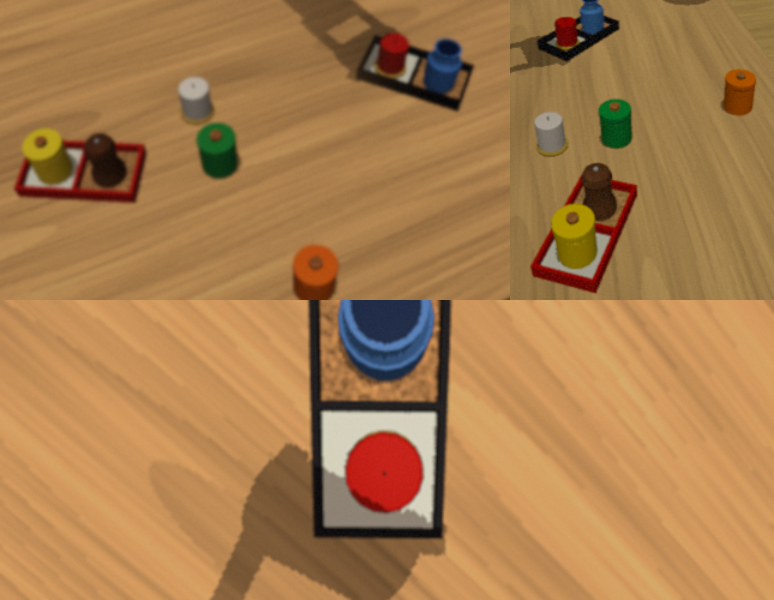

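All four stand in their bays in every view: candle at (384,472), centred in the white bay, vase at (386,335) over cork, mill and jar upright in red. The green jar and white candle haven't moved. Handing in.

```bash
python3 -c "
from rig import env
print(env.close_job())"
```

```text
the job is handed in; nothing more can be done
None
```

I filled the red tray first (pepper mill in the cork bay, yellow jar in the white bay) and let it go. Then I filled the black tray (blue vase in the cork bay, red candle in the white bay) and handed the job in at about 31 s of the 128 s allowed. No verdict was reported.

- **Final pictures:** the scene, side and wrist views showed all four upright in their own bays, with the gripper open and clear above. The green jar, white candle and orange look-alike jar looked unmoved by eye; I did not measure them again at the end.
- **Placement checks:** the mill was the only one measured after placing, about 1–6 mm from where I meant to set it. The other three were judged from the pictures and the arm's reported position when I let go, all within a few millimetres.
- **Disagreement between cameras:** the scene and side cameras differed by up to about 10 mm on the tray positions. I averaged them with a close wrist view for the red tray and used the wrist view for the black tray. That kept the error inside the 17 mm tolerance.
- **Refused moves:** my first two move calls were refused because every row needs all seven values. Nothing moved, and I resent them.

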